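Put three lab containers back where they belong

ROBOT

A 6-joint arm with a two-finger parallel gripper is mounted at the origin on the work surface. World frame = base frame: x ahead of the robot, y to its left, z up, the work surface at z = 0. Lengths are in m, angles in rad, forces in N, time in s.
With the tool pointing down it reaches from about 0.225 to 0.875 m from the base axis. Payload 3.4 kg.
Tool frame: the origin (TCP) lies midway between the tips of the shut fingers; the grasp point (between the pads) lies 19 mm behind it (manip.grasp_offset is the distance from the TCP to the grasp point, in m); x points along the fingers, y is the direction in which the jaws open and shut, and the axes are right-handed (so a half turn about x gives the same grasp; the last joint's range is limited). The gripper opens to 85 mm and grips with 20 to 120 N. Pads are 22 mm wide; open, the fingers measure 114 mm over their backs; the gripper's body (76 mm by 85 mm) begins 54 mm behind the grasp point. The pads swing forward as they close: fully open they stand 13 mm farther back than shut.
Start: joints at [-1.419, 0.276, 1.505, -0, 1.361, -0.121], TCP at [0.155, -0.554, 0.231] pointing down, gripper open.
Joint ranges: [-2.89, 2.89], [-0.75, 2.08], [0.22, 2.7], [-1.18, 4.32], [0.11, 2.71], [-2.7, 2.7]. Speed limits (rad/s): [2.57, 2.57, 3.14, 3.14, 3.14, 3.14].

INTERFACE

Orientations are given as a unit quaternion [w, x, y, z].
In Python, from rig import manip gives the robot as it stands.
- The arm moves only by the shell command python3 -m creep 'ROWS' [OPENING] [FORCE]. ROWS is a JSON object of lists of equal length, an entry for each row: "delta_pos": the shift along the tool's x, y, z in cm, a list of three; "dr": the turn, a rotation vector about the tool's x, y, z in rad, a list of three. In form: {"delta_pos": [[dx, dy, dz], ...], "dr": [[rx, ry, rz], ...]}. A call has 1 to 10 rows; each row is the pose to reach, as a shift and turn from the pose commanded when the call began, along the tool's axes at that moment; what a row does not reach only later rows make up. A row lasts 1/10 s, in which the tool goes at most 50 mm and 8.59 degrees, less where a joint would pass 70% of its speed; a pose out of reach is approached as far as the arm can. A call with a gripper value outside its range is refused whole. OPENING is the opening, from -1 (shut) to 1 (fully open), set as the call begins (- or left out, the last holds). The fingers move at their own pace and stop on an object; FORCE is the grip in N (left out, the last holds). Time passes only in rows, so rows that repeat a pose let the fingers close. It gives the time, the measured TCP pose, the force and the opening at its end, in the units of the state.
- manip.get_state(): the state, without advancing time (a new reading comes with each control period).
- manip.get_image(name): name is "side" or "top"; returns a dict with "pixels" (480x640x3 uint8, blue, green, red), "depth" (480x640 float32, m along the optical axis (not along the pixel's ray), 0 where there is no reading), "intrinsics" (3x3 intrinsics, pixels), "k1" (the pictures are not rectified: a ray, as slopes to the right and down, at radius r is drawn at 1 + k1 r^2 times it, then the intrinsics apply), "rvec" (rotation vector, rad) and "tvec" (3), from world to camera coordinates, as OpenCV has them. Camera axes: x right, y down, z forward; pixel columns grow to the right and rows downward; lengths in m; the calibration is good to about 2 mm. A picture is of the moment at which its call begins.
- manip.sign_off(): hands the job in, once; it reports no verdict.
The state is a dict: "clock": time; "qpos": joint angles; "qd": joint speeds; "effort": joint torques, N m; "position": TCP position; "ee_rot": TCP orientation; "contact_force": force on the tool from outside, world axes, zero at the start; "moment": the same for the moment, N m; "width": finger opening in m.
Only numpy, scipy, OpenCV 4.12 (cv2) and the standard library are available. Lean on these libraries where they do the work, as an engineer would, in place of code of your own. Each camera call takes 0.05 s, during which the arm holds its last target. There are 200 camera calls.

TASK

All three containers stand in the wrong places: put the white round jar on the pan of the balance, the white square bottle on the plate of the magnetic stirrer and the aluminium bottle in the black spill tray, each upright and in the middle, and let go of them. The places hold only one container each, so first park one container on the empty cork mat. Set everything down without dropping it or knocking it over, and leave the beaker, the vial and the small dish where they are.

Things in the scene. Friction and masses are not known exactly. Their poses are not given: they have to be found in the camera images.
- jar_mid (a point): Short round white plastic jar with a flat black screw lid, closed, about 0.15 to 0.3 kg. White body 58 mm in diameter and 52 mm high, lid 56 mm in diameter, 70 mm high in all. The point is on its axis, half-way up (35 mm above its base); z up its axis. Grip it round the body.
- square_bottle_mid (a point): White plastic bottle of square section with a round white cap, about 0.15 to 0.3 kg. Body 46 x 46 mm and 68 mm high, cap 36 mm in diameter, 90 mm high in all. The point is on its axis, half-way up (45 mm above its base); x and y are square to its flat sides, z up. Any yaw is right when it is set down.
- metal_bottle_mid (a point): Slim round aluminium bottle with a narrow black cap, about 0.15 to 0.3 kg. Body 44 mm in diameter and straight up to 82 mm, then a shoulder and a cap 26 mm in diameter, 110 mm high in all. The point is on its axis, half-way up (55 mm above its base); z up its axis. It can be gripped anywhere on the straight body.
- stirrer_plate (a point): Magnetic stirrer, fixed to the bench: white housing 130 x 130 mm, with a round white plate 110 mm in diameter on top and a lower front panel with two black knobs, which reaches 110 mm from the plate's centre towards its -x. The point is the centre of the plate's upper face, 50 mm above the bench; z up.
- balance_pan (a point): Balance, fixed to the bench: grey housing 130 x 130 mm, with a flat square steel pan 110 x 110 mm on top and a lower front panel with a dark display, which reaches 110 mm from the pan's centre towards its -x. The point is the centre of the pan's upper face, 43 mm above the bench; z up. The pan does not give.
- tray_floor (a point): Shallow square black plastic spill tray, fixed to the bench: 130 x 130 mm outside, walls 4 mm thick, rim 12 mm above the bench. The point is the centre of its inner floor, 4 mm above the bench; z up.
- mat_top (a point): Round cork mat, fixed to the bench: 124 mm in diameter, 4 mm thick, empty at the start. The point is the centre of its upper face, 4 mm above the bench; z up.
- beaker: Open glass beaker, 64 mm across, 80 mm high, nearer the robot than the places, to be left alone. Origin at the centre of its underside, z up.
- vial: Small brown glass vial with a black cap, 32 mm across, 50 mm high, nearer the robot than the places, to be left alone. Origin at the centre of its underside, z up.
- dish: Small white ceramic dish, 64 mm across, 16 mm high, nearer the robot than the places, to be left alone. Origin at the centre of its underside, z up.
There are look-alikes about, which are no part of the job. Leave any red look-alike of the part that bears balance_pan alone. Leave any red look-alike of the part that bears jar_mid alone.

How it is judged:
On the way:
1. one container is parked: standing upright on the cork mat, its axis within 40 mm of the mat's centre, let go and still (((horizontal distance between jar_mid and mat_top below 0.04 m and z of jar_mid in the frame of mat_top between 0.029 and 0.041 m and angle between jar_mid's own z axis and vertical below 0.1 rad and linear speed of jar below 0.02 m/s and contact force between jar and the fingers below 0.1 N) or (horizontal distance between square_bottle_mid and mat_top below 0.04 m and z of square_bottle_mid in the frame of mat_top between 0.039 and 0.051 m and angle between square_bottle_mid's own z axis and vertical below 0.1 rad and linear speed of square_bottle below 0.02 m/s and contact force between square_bottle and the fingers below 0.1 N) or (horizontal distance between metal_bottle_mid and mat_top below 0.04 m and z of metal_bottle_mid in the frame of mat_top between 0.049 and 0.061 m and angle between metal_bottle_mid's own z axis and vertical below 0.1 rad and linear speed of metal_bottle below 0.02 m/s and contact force between metal_bottle and the fingers below 0.1 N))), for 0.2 s.
At the end, for the whole second after the job is handed in: The jar stands on the balance pan, the square bottle on the stirrer plate and the aluminium bottle in the tray: each with its axis within 15 mm of the centre of its place, its base on the surface (within 6 mm), upright within 0.1 rad, released and at rest (horizontal distance between jar_mid and balance_pan below 0.015 m and z of jar_mid in the frame of balance_pan between 0.029 and 0.041 m and angle between each of jar_mid, square_bottle_mid, metal_bottle_mid's own z axis and vertical below 0.1 rad and linear speed of each of jar, square_bottle, metal_bottle below 0.02 m/s and contact force between each of jar, square_bottle, metal_bottle and the fingers below 0.1 N and horizontal distance between square_bottle_mid and stirrer_plate below 0.015 m and z of square_bottle_mid in the frame of stirrer_plate between 0.039 and 0.051 m and horizontal distance between metal_bottle_mid and tray_floor below 0.015 m and z of metal_bottle_mid in the frame of tray_floor between 0.049 and 0.061 m); the robot touches nothing.
It fails at once if a container is knocked over (tilted by more than 0.6 rad) (angle between any of jar_mid, square_bottle_mid, metal_bottle_mid's own z axis and vertical above 0.6 rad).
It fails at once if a container is dropped (moves faster than 0.7 m/s, as after a fall of 25 mm, with no finger touching it) ((linear speed of jar above 0.7 m/s and contact force between jar and the fingers below 0.05 N) or (linear speed of square_bottle above 0.7 m/s and contact force between square_bottle and the fingers below 0.05 N) or (linear speed of metal_bottle above 0.7 m/s and contact force between metal_bottle and the fingers below 0.05 N)).
It fails at once if the beaker, the vial or the dish is moved by more than 30 mm (distance of any of beaker, vial, dish from where it was at the start of the episode above 0.03 m).
It also fails if it takes over 130 s, if anything falls off the work surface, if the arm or the gripper's body presses on something with over 40 N, if the wrist force passes 120 N, or if a joint passes its speed limit or range.

## Working session

There is one attempt and no reset: what is moved stays moved. The work goes in short steps, Python scripts to look and compute and a shell command to move; the robot and the scene stay as the last step left them, time stands still between calls to the robot, and variables do not carry over. Pictures are saved under pics/ and viewed, about 12 in all and at most 16, crops included, and the job is handed in when it is done.

```bash
mkdir -p pics; ls; cat > h.py <<'E'
import numpy as np, cv2
from rig import manip
from scipy.spatial.transform import Rotation as R
def cam(n):
    im=manip.get_image(n); np.savez(''+n+'.npz',**{k:np.asarray(v) for k,v in im.items()}); return im
def cloud(im):
    K=np.array(im['intrinsics']); v,u=np.mgrid[:480,:640].astype(np.float32)
    d=np.array([float(im['k1']),0,0,0])
    p=cv2.undistortPoints(np.stack([u,v],-1).reshape(-1,1,2),K,d).reshape(480,640,2)
    z=np.asarray(im['depth']); P=np.dstack([p[...,0]*z,p[...,1]*z,z])
    Rm=cv2.Rodrigues(np.array(im['rvec'],float))[0]
    W=(P-np.array(im['tvec']).ravel())@Rm
    W[z==0]=np.nan; return W
E
python3 - <<'E'
from h import *
s=manip.get_state(); print(s)
for n in ('top','side'):
    im=cam(n); cv2.imwrite(f'pics/{n}0.png',im['pixels']); print(n,im['k1'],im['rvec'],im['tvec'],im['intrinsics'])
E
```

```text
pics
{'clock': 0.0, 'qpos': array([-1.41900925e+00,  2.76599378e-01,  1.50614103e+00, -1.57043516e-05,
        1.36070404e+00, -1.21005331e-01]), 'qd': array([ 0.00025387, -0.00075638, -0.00109501,  0.0008057 , -0.00033839,
        0.00123632]), 'effort': array([ 5.95651491e-04, -4.16771257e+01, -2.45805413e+01,  4.52854522e-06,
        1.08592690e-02,  9.29051993e-06]), 'position': array([ 0.15482246, -0.55320942,  0.23043407]), 'ee_rot': array([-0.09549448, -0.70052353, -0.09680357,  0.70055454]), 'contact_force': array([1.14106917, 0.62986343, 0.02300415]), 'moment': array([-0.00243777,  0.00087193,  0.01179747]), 'width': 0.0853514787943521}
top -0.05953618772381148 [ 2.16409606 -2.15379028  0.16418551] [-0.00860217  0.43041052  1.36629109] [[612.18934803   0.         320.32837916]
 [  0.         612.18934803 249.96605896]
 [  0.           0.           1.        ]]
side -0.11924424249385028 [ 0.82177223 -2.50902731  1.16301814] [0.35767813 0.22958886 0.9287821 ] [[506.72090298   0.         322.69331338]
 [  0.         506.72090298 241.68194446]
 [  0.           0.           1.        ]]
```

View pics/top0.png

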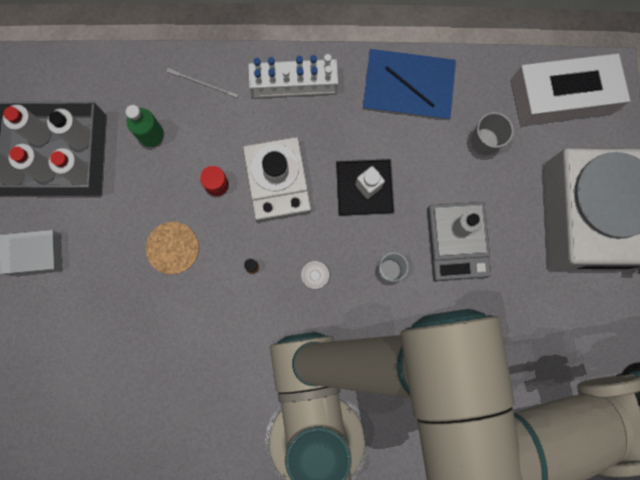

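View pics/side0.png

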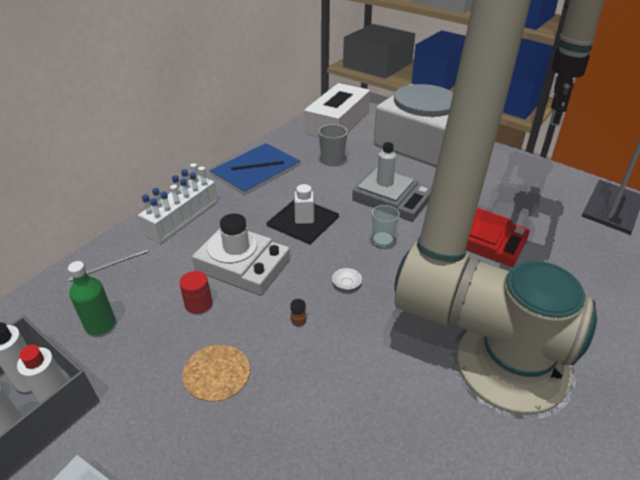

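The top view shows the jar (black lid, 275,165) on the stirrer (277,178), the square bottle (371,180) in the tray (365,187), the aluminium bottle (470,222) on the grey balance (460,240), and the cork mat at (173,248). The red jar (top view 214,181) and the red balance (side view 495,235) are look-alikes. The dish is at (315,275), the beaker at (393,267) and the vial at (251,266). Next I measure them.

```bash
cat > m.py <<'E'
from h import *
ld=lambda n:dict(np.load(f'{n}.npz'))
def fitc(p):  # min circle center of points xy
    c,r=cv2.minEnclosingCircle(p.astype(np.float32)); return np.round(c,4),round(r,4)
E
python3 - <<'E'
from m import *
im=ld('top'); W=cloud(im); px=im['pixels']
def reg(name,u,v,h,zl,zh):
    s=W[v-h:v+h,u-h:u+h].reshape(-1,3); s=s[(s[:,2]>zl)&(s[:,2]<zh)]
    r=cv2.minAreaRect(s[:,:2].astype(np.float32))
    print(name,len(s),'med',np.round(np.median(s,0),4),'circ',fitc(s[:,:2]),'rect',np.round(r[0],4),np.round(r[1],4),round(r[2],1))
reg('jar lid',275,165,22,.11,.13)
reg('sq cap',371,180,22,.085,.105)
reg('sq shoulder',371,180,26,.066,.080)
reg('met cap',470,220,22,.14,.165)
reg('met body',470,220,26,.10,.139)
reg('stir',277,172,45,.042,.058)
reg('pan',460,235,45,.036,.050)
reg('beaker',393,267,22,.06,.09)
reg('vial',251,266,15,.04,.06)
reg('dish',315,275,20,.008,.03)
for nm,(u,v,h) in dict(mat=(173,248,40),tray=(365,187,40)).items():
    p=px[v-h:v+h,u-h:u+h].astype(int); w=W[v-h:v+h,u-h:u+h]
    m=(p[...,2]-p[...,0]>30) if nm=='mat' else ((p.max(-1)<50)&(w[...,2]<.03))
    s=w[m]; s=s[np.isfinite(s[:,0])]
    r=cv2.minAreaRect(s[:,:2].astype(np.float32)); print(nm,len(s),fitc(s[:,:2]),np.median(s[:,2]),r)
E
```

```text
jar lid 521 med [0.6068 0.096  0.1203] circ (array([0.6081, 0.0957]), 0.0285) rect [0.6074 0.0961] [0.0551 0.0544] 49.3
sq cap 207 med [ 0.5843 -0.1191  0.0941] circ (array([ 0.5851, -0.1186]), 0.0182) rect [ 0.5849 -0.1185] [0.0338 0.0332] 89.2
sq shoulder 185 med [ 0.5775 -0.1148  0.0716] circ (array([ 0.5857, -0.1183]), 0.0306) rect [ 0.5852 -0.1183] [0.0464 0.0466] 38.6
met cap 137 med [ 0.4804 -0.3249  0.1532] circ (array([ 0.4805, -0.3265]), 0.0136) rect [ 0.4804 -0.3263] [0.024  0.0258] 8.7
met body 242 med [ 0.4725 -0.3155  0.1268] circ (array([ 0.4813, -0.3254]), 0.0228) rect [ 0.4798 -0.3242] [0.0427 0.0415] 25.6
stir 2379 med [0.6054 0.0975 0.0477] circ (array([0.6008, 0.0957]), 0.1009) rect [0.5961 0.0952] [0.1735 0.1298] 10.5
pan 2007 med [ 0.4646 -0.3152  0.0429] circ (array([ 0.4598, -0.3245]), 0.1006) rect [ 0.4572 -0.326 ] [0.1651 0.1286] 4.9
beaker 206 med [ 0.3931 -0.176   0.0781] circ (array([ 0.3893, -0.1676]), 0.0324) rect [ 0.3891 -0.1676] [0.0624 0.0623] 90.0
vial 148 med [0.3946 0.1504 0.0504] circ (array([0.3948, 0.1502]), 0.0155) rect [0.3943 0.1502] [0.0284 0.0286] 48.2
dish 425 med [0.377  0.0051 0.0118] circ (array([0.3793, 0.0182]), 0.051) rect [0.3773 0.0115] [0.075  0.0845] 87.3
mat 2197 (array([0.4386, 0.3389]), 0.0631) 0.003989273940335698 ((0.4376385807991028, 0.3385400176048279), (0.12433696538209915, 0.12296244502067566), 88.38745880126953)
tray 2215 (array([ 0.583 , -0.1098]), 0.0885) 0.005017283622973685 ((0.5838133096694946, -0.10975715517997742), (0.12883245944976807, 0.1270553022623062), 2.9034836292266846)
```

```bash
python3 - <<'E'
from m import *
im=ld('top')
a=cv2.resize(im['pixels'][130:290,140:300],(400,400)); b=cv2.resize(im['pixels'][130:290,335:495],(400,400))
cv2.imwrite('pics/crop0.png',np.hstack([a,b]))
E
```

```text
(no output)
```

View pics/crop0.png

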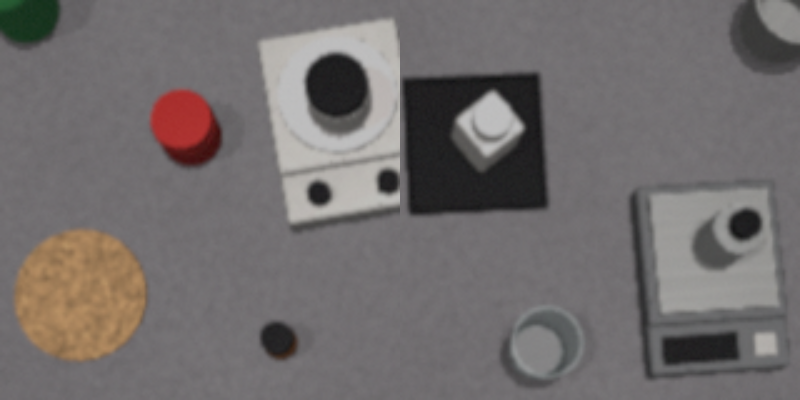

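The crop confirms the targets. The black-lidded white jar stands on the stirrer (not the red one beside the mat), and the bottle stands on the grey balance with the dark display. I still need exact plate and pan centres.

```bash
python3 - <<'E'
from m import *
im=ld('top'); W=cloud(im)
for nm,(u,v,h,zl,zh) in dict(stir=(277,172,48,.02,.058),pan=(460,235,48,.02,.052)).items():
    s=W[v-h:v+h,u-h:u+h].reshape(-1,3); s=s[(s[:,2]>zl)&(s[:,2]<zh)]
    print(nm,np.histogram(s[:,2],bins=np.arange(zl,zh+.001,.002))[0])
    r=cv2.minAreaRect(s[:,:2].astype(np.float32)); bp=cv2.boxPoints(r); print(np.round(r[1],4),np.round(bp,4).tolist())
    e1,e2=bp[1]-bp[0],bp[2]-bp[1]; ax=e1 if np.linalg.norm(e1)>np.linalg.norm(e2) else e2
    ax=ax/np.linalg.norm(ax); ax*=np.sign(ax[0]); back=np.max((s[:,:2]-r[0])@ax); print('yaw',np.degrees(np.arctan2(ax[1],ax[0])),'c',r[0],'cen from back',np.array(r[0])+ax*(back-.065))
    for t in (.2,):
        pr=(s[:,:2]-r[0])@ax; hi=s[:,2]
        print([ (round(float(a),3),round(float(np.median(hi[(pr>=a)&(pr<a+.01)])),4)) for a in np.arange(-.09,.09,.01) if ((pr>=a)&(pr<a+.01)).any()])
print(manip.get_state()['ee_rot'])
E
```

```text
stir [  8  10  13   7  23  64 122 227 260 222 231 328 454 477 418 333 234 103
  32]
[0.1753 0.1305] [[0.4982999861240387, 0.14309999346733093], [0.5224999785423279, 0.01489999983459711], [0.6947000026702881, 0.04740000143647194], [0.6704999804496765, 0.17560000717639923]]
yaw 10.681348 c (0.5964915752410889, 0.09527341276407242) cen from back [0.61874895 0.09947148]
[(-0.09, 0.0349), (-0.08, 0.0368), (-0.07, 0.0385), (-0.06, 0.037), (-0.05, 0.0385), (-0.04, 0.0448), (-0.03, 0.0468), (-0.02, 0.0483), (-0.01, 0.0478), (-0.0, 0.049), (0.01, 0.0485), (0.02, 0.0492), (0.03, 0.0487), (0.04, 0.0484), (0.05, 0.0479), (0.06, 0.0483), (0.07, 0.0456), (0.08, 0.044)]
pan [ 27  67 131 216 344 314 293 278 234 211 351 476 400 233 102  25]
[0.1738 0.1315] [[0.3637000024318695, -0.2678000032901764], [0.37299999594688416, -0.39890000224113464], [0.5464000105857849, -0.38659998774528503], [0.5370000004768372, -0.25540000200271606]]
yaw 4.0886726 c (0.4550330936908722, -0.32716965675354004) cen from back [ 0.4768711  -0.32560863]
[(-0.09, 0.0281), (-0.08, 0.0291), (-0.07, 0.0301), (-0.06, 0.0294), (-0.05, 0.0291), (-0.04, 0.036), (-0.03, 0.0432), (-0.02, 0.0432), (-0.01, 0.0431), (-0.0, 0.043), (0.01, 0.0423), (0.02, 0.0423), (0.03, 0.0418), (0.04, 0.0423), (0.05, 0.0424), (0.06, 0.0429), (0.07, 0.0405), (0.08, 0.0345)]
[ 0.09557717  0.70054468  0.09671306 -0.70053461]
```

```bash
cat > go.py <<'E'
import sys
from m import *
# go.py x y z(grasp) jawyaw_deg : print delta (cm, tool axes) for grasp point to the target, and the turn
def plan(x,y,z,yaw=None):
    s=manip.get_state(); q=s['ee_rot']; Rt=R.from_quat([q[1],q[2],q[3],q[0]])
    X,Y,Z=Rt.as_matrix().T
    cur=np.degrees(np.arctan2(Y[1],Y[0]))
    tgt=np.array([x,y,z])-[0,0,manip.grasp_offset]
    d=Rt.inv().apply(tgt-s['position'])*100
    if yaw is None: yaw=cur
    turns=[((yaw-cur+180*k+180)%360)-180 for k in (0,1)]; t=min(turns,key=abs)
    want=R.from_euler('z',cur+t,degrees=True).as_matrix()@np.column_stack([[0,0,-1],[1,0,0],[0,-1,0]])
    dr=(Rt.inv()*R.from_matrix(want)).as_rotvec()
    print('clock',round(s['clock'],2),'tcp',np.round(s['position'],4),'jaw yaw',round(cur,1),'q1,q6',np.round(s['qpos'][[0,5]],2),'width',round(s['width'],4),'F',np.round(s['contact_force'],1))
    print('delta cm',np.round(d,2),'dr',np.round(dr,3),'dist',round(np.linalg.norm(d),1),'turn',round(t,1),'Y',np.round(Y,2),'Z',np.round(Z,2))
if __name__=='__main__':
    a=list(map(float,sys.argv[1:])); plan(*a)
E
python3 -c "
from rig import manip;print(manip.grasp_offset)"
python3 go.py 0.6075 0.096 0.20 10
```

```text
0.0187
clock 0.1 tcp [ 0.1549 -0.5533  0.2305] jaw yaw -74.4 q1,q6 [-1.42 -0.12] width 0.0854 F [0.1 0.2 0.1]
delta cm [  5.02 -50.33 -61.08] dr [-1.473e+00 -1.000e-03  1.000e-03] dist 79.3 turn 84.4 Y [ 0.27 -0.96 -0.  ] Z [-0.96 -0.27 -0.  ]
```

```bash
python3 -m creep '{"delta_pos":[[0,-50.3,-61.1],[0,-50.3,-61.1],[0,-50.3,-61.1],[0,-50.3,-61.1],[0,-50.3,-61.1],[0,-50.3,-61.1],[0,-50.3,-61.1],[0,-50.3,-61.1],[0,-50.3,-61.1],[0,-50.3,-61.1]],"dr":[[-1.473,0,0],[-1.473,0,0],[-1.473,0,0],[-1.473,0,0],[-1.473,0,0],[-1.473,0,0],[-1.473,0,0],[-1.473,0,0],[-1.473,0,0],[-1.473,0,0]]}' 1; python3 go.py 0.6075 0.096 0.20 10
```

```text
clock: 1.1
position: [0.4416, -0.1418, 0.2312]
ee_rot: [0.543, 0.453, 0.543, -0.453]
contact_force: [0.7, -0.9, -0.3]
width: 0.0853
clock 1.1 tcp [ 0.4416 -0.1418  0.2312] jaw yaw 10.3 q1,q6 [-0.46 -0.64] width 0.0853 F [ 0.7 -0.9 -0.3]
delta cm [  4.98  20.59 -20.41] dr [0.006 0.    0.   ] dist 29.4 turn -0.3 Y [ 0.98  0.18 -0.  ] Z [ 0.18 -0.98  0.  ]
```

```bash
python3 -m creep '{"delta_pos":[[0,20.6,-20.4],[0,20.6,-20.4],[0,20.6,-20.4],[0,20.6,-20.4],[0,20.6,-20.4],[0,20.6,-20.4],[5,20.6,-20.4],[5,20.6,-20.4],[5,20.6,-20.4],[5,20.6,-20.4]],"dr":[[0,0,0],[0,0,0],[0,0,0],[0,0,0],[0,0,0],[0,0,0],[0,0,0],[0,0,0],[0,0,0],[0,0,0]]}'; python3 go.py 0.6075 0.096 0.083 10; python3 - <<'E'
from h import *
a,b=cam('top'),cam('side')
cv2.imwrite('pics/a1.png',np.hstack([cv2.resize(a['pixels'][90:250,200:360],(400,400)),cv2.resize(b['pixels'][150:310,160:320],(400,400))]))
E
```

```text
clock: 2.1
position: [0.6093, 0.0924, 0.1832]
ee_rot: [0.542, 0.455, 0.541, -0.454]
contact_force: [0.4, 0.2, 0.5]
width: 0.0853
clock 2.1 tcp [0.6093 0.0924 0.1832] jaw yaw 10.0 q1,q6 [ 0.04 -0.14] width 0.0853 F [0.4 0.2 0.5]
delta cm [11.89 -0.15 -0.4 ] dr [-0.     0.001 -0.003] dist 11.9 turn 0.0 Y [0.98 0.17 0.  ] Z [ 0.17 -0.98  0.  ]
```

View pics/a1.png

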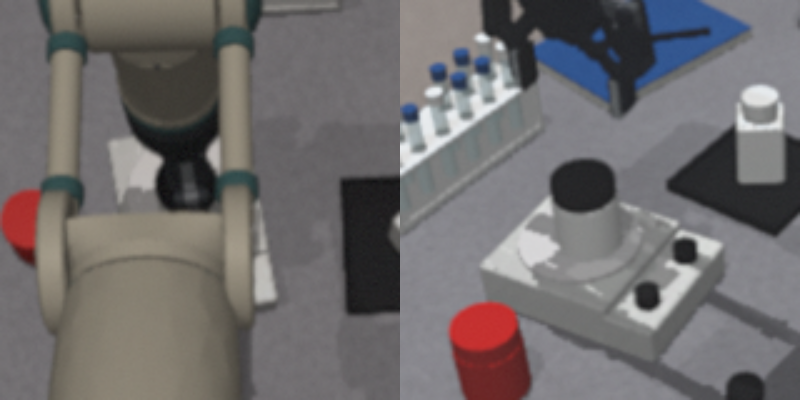

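The gripper is above the jar, clear of everything in the side view. I'll descend in small steps and grip.

```bash
python3 -m creep '{"delta_pos":[[2,-0.1,-0.4],[4,-0.1,-0.4],[6,-0.1,-0.4],[7.5,-0.1,-0.4],[9,-0.1,-0.4],[10,-0.1,-0.4],[11,-0.1,-0.4],[11.9,-0.1,-0.4],[11.9,-0.1,-0.4],[11.9,-0.1,-0.4]],"dr":[[0,0,0],[0,0,0],[0,0,0],[0,0,0],[0,0,0],[0,0,0],[0,0,0],[0,0,0],[0,0,0],[0,0,0]]}' 1 ; python3 go.py 0.6075 0.096 0.083 10
```

```text
clock: 3.2
position: [0.6069, 0.0968, 0.0625]
ee_rot: [0.542, 0.454, 0.542, -0.454]
contact_force: [-0.1, -0.1, 1.3]
width: 0.0856
clock 3.2 tcp [0.6069 0.0968 0.0625] jaw yaw 10.0 q1,q6 [ 0.04 -0.13] width 0.0856 F [-0.1 -0.1  1.3]
delta cm [-0.18  0.04  0.08] dr [ 0.  0. -0.] dist 0.2 turn -0.0 Y [0.98 0.17 0.  ] Z [ 0.17 -0.98  0.  ]
```

```bash
python3 -m creep '{"delta_pos":[[0,0,0],[0,0,0],[0,0,0],[0,0,0],[0,0,0],[0,0,0],[0,0,0],[0,0,0],[0,0,0],[0,0,0]],"dr":[[0,0,0],[0,0,0],[0,0,0],[0,0,0],[0,0,0],[0,0,0],[0,0,0],[0,0,0],[0,0,0],[0,0,0]]}' -1 40; python3 go.py 0.438 0.3385 0.083 30
```

```text
clock: 4.2
position: [0.6076, 0.0969, 0.0632]
ee_rot: [0.542, 0.455, 0.541, -0.454]
contact_force: [1.4, 0.8, 6.3]
width: 0.0572
clock 4.2 tcp [0.6076 0.0969 0.0632] jaw yaw 10.0 q1,q6 [ 0.05 -0.13] width 0.0572 F [1.4 0.8 6.3]
delta cm [ -0.14 -12.49 -26.75] dr [-0.349  0.001 -0.002] dist 29.5 turn 20.0 Y [0.98 0.17 0.  ] Z [ 0.17 -0.98  0.  ]
```

```bash
python3 -m creep '{"delta_pos":[[-1,0,0],[-3,0,0],[-6,0,0],[-9,0,0],[-11,0,0],[-11,-1.5,-3],[-11,-3.5,-7],[-11,-5.5,-11.5],[-11,-7.5,-16],[-11,-9.5,-20]],"dr":[[0,0,0],[0,0,0],[0,0,0],[0,0,0],[0,0,0],[0,0,0],[-0.08,0,0],[-0.16,0,0],[-0.24,0,0],[-0.349,0,0]]}'; python3 go.py 0.438 0.3385 0.08 30
```

```text
clock: 5.2
position: [0.476, 0.2784, 0.1717]
ee_rot: [0.613, 0.352, 0.614, -0.353]
contact_force: [0.3, 1.8, -2.3]
width: 0.0572
clock 5.2 tcp [0.476  0.2784 0.1717] jaw yaw 30.2 q1,q6 [ 0.4  -0.13] width 0.0572 F [ 0.3  1.8 -2.3]
delta cm [11.05 -0.23 -7.1 ] dr [ 0.004 -0.001  0.002] dist 13.1 turn -0.2 Y [ 0.86  0.5  -0.  ] Z [ 0.5  -0.86 -0.  ]
```

```bash
python3 -m creep '{"delta_pos":[[0,0,-3],[0,0,-5],[0,-0.2,-6.5],[2,-0.2,-6.5],[4,-0.2,-6.5],[6,-0.2,-6.5],[6,-0.2,-6.5],[6,-0.2,-6.5]],"dr":[[0,0,0],[0,0,0],[0,0,0],[0,0,0],[0,0,0],[0,0,0],[0,0,0],[0,0,0]]}'; python3 go.py 0.438 0.3385 0.036 30
```

```text
clock: 6.0
position: [0.4439, 0.332, 0.1121]
ee_rot: [0.612, 0.353, 0.613, -0.354]
contact_force: [-0.1, 0.5, -2.0]
width: 0.0573
clock 6.0 tcp [0.4439 0.332  0.1121] jaw yaw 30.0 q1,q6 [ 0.52 -0.01] width 0.0573 F [-0.1  0.5 -2. ]
delta cm [ 9.48 -0.17 -0.86] dr [-0.     0.     0.002] dist 9.5 turn 0.0 Y [ 0.87  0.5  -0.  ] Z [ 0.5  -0.87  0.  ]
```

```bash
python3 -m creep '{"delta_pos":[[2,-0.2,-0.9],[4,-0.2,-0.9],[6,-0.2,-0.9],[7.5,-0.2,-0.9],[8.3,-0.2,-0.9],[8.8,-0.2,-0.9],[9.1,-0.2,-0.9],[9.3,-0.2,-0.9],[9.3,-0.2,-0.9],[9.3,-0.2,-0.9]],"dr":[[0,0,0],[0,0,0],[0,0,0],[0,0,0],[0,0,0],[0,0,0],[0,0,0],[0,0,0],[0,0,0],[0,0,0]]}'; python3 go.py 0.438 0.3385 0.036 30
```

```text
clock: 7.0
position: [0.4382, 0.3394, 0.0197]
ee_rot: [0.613, 0.354, 0.612, -0.353]
contact_force: [-0.5, -0.5, -2.1]
width: 0.0575
clock 7.0 tcp [0.4382 0.3394 0.0197] jaw yaw 30.0 q1,q6 [0.53 0.01] width 0.0575 F [-0.5 -0.5 -2.1]
delta cm [ 0.24 -0.06  0.07] dr [ 0.     0.    -0.001] dist 0.3 turn -0.0 Y [0.87 0.5  0.  ] Z [ 0.5  -0.87  0.  ]
```

```bash
python3 -m creep '{"delta_pos":[[0.1,0,0],[0.2,0,0],[0.25,0,0],[0.25,0,0]],"dr":[[0,0,0],[0,0,0],[0,0,0],[0,0,0]]}'
```

```text
clock: 7.4
position: [0.4379, 0.3393, 0.0172]
ee_rot: [0.613, 0.354, 0.612, -0.353]
contact_force: [-0.9, -0.2, 2.6]
width: 0.0571
```

Touching now (force up from -2.1 to +2.6 N). Release, then rise.

```bash
python3 -m creep '{"delta_pos":[[0,0,0],[0,0,0],[0,0,0],[0,0,0],[0,0,0],[0,0,0],[0,0,0]],"dr":[[0,0,0],[0,0,0],[0,0,0],[0,0,0],[0,0,0],[0,0,0],[0,0,0]]}' 1; python3 -m creep '{"delta_pos":[[-1,0,0],[-3,0,0],[-6,0,0],[-10,0,0],[-14,0,0],[-18,0,0],[-18,0,0]],"dr":[[0,0,0],[0,0,0],[0,0,0],[0,0,0],[0,0,0],[0,0,0],[0,0,0]]}'; python3 go.py 0.5852 -0.1184 0.22 38.6;python3 go.py 0.5852 -0.1184 0.22 -51.4
```

```text
clock: 8.1
position: [0.4378, 0.3393, 0.0167]
ee_rot: [0.612, 0.353, 0.612, -0.353]
contact_force: [0.4, 0.3, -0.3]
width: 0.0852
clock: 8.8
position: [0.4411, 0.3412, 0.2038]
ee_rot: [0.615, 0.358, 0.61, -0.349]
contact_force: [0.5, 0.3, 0.1]
width: 0.0853
clock 8.8 tcp [0.4411 0.3412 0.2038] jaw yaw 30.0 q1,q6 [0.53 0.01] width 0.0853 F [0.5 0.3 0.1]
delta cm [  0.1  -10.53  47.01] dr [-0.15   0.001 -0.013] dist 48.2 turn 8.6 Y [0.87 0.5  0.01] Z [ 0.5  -0.87 -0.  ]
clock 8.8 tcp [0.4411 0.3412 0.2038] jaw yaw 30.0 q1,q6 [0.53 0.01] width 0.0853 F [0.5 0.3 0.1]
delta cm [  0.1  -10.53  47.01] dr [ 1.421 -0.01  -0.011] dist 48.2 turn -81.4 Y [0.87 0.5  0.01] Z [ 0.5  -0.87 -0.  ]
```

```bash
python3 -m creep '{"delta_pos":[[0,-10.5,47],[0,-10.5,47],[0,-10.5,47],[0,-10.5,47],[0,-10.5,47],[0,-10.5,47],[0,-10.5,47],[0,-10.5,47],[0,-10.5,47],[0,-10.5,47]],"dr":[[-0.15,0,0],[-0.15,0,0],[-0.15,0,0],[-0.15,0,0],[-0.15,0,0],[-0.15,0,0],[-0.15,0,0],[-0.15,0,0],[-0.15,0,0],[-0.15,0,0]]}'; python3 -m creep '{"delta_pos":[[0,0,0],[0,0,0],[0,0,0]],"dr":[[0,0,0],[0,0,0],[0,0,0]]}'; python3 go.py 0.5852 -0.1184 0.049 38.6; python3 - <<'E'
from h import *
a,b=cam('top'),cam('side')
cv2.imwrite('pics/a2.png',np.hstack([cv2.resize(a['pixels'][110:310,100:300],(400,400)),cv2.resize(b['pixels'][130:390,160:420],(400,400))]))
W=cloud(a); s=W[205:280,130:225].reshape(-1,3); s=s[(s[:,2]>.062)&(s[:,2]<.09)]
print(len(s),np.median(s,0),cv2.minEnclosingCircle(s[:,:2].astype(np.float32)))
E
```

```text
clock: 9.8
position: [0.5824, -0.1234, 0.1965]
ee_rot: [0.637, 0.307, 0.637, -0.307]
contact_force: [-0.1, 1.0, -0.1]
width: 0.0852
clock: 10.1
position: [0.5813, -0.119, 0.1965]
ee_rot: [0.637, 0.306, 0.638, -0.306]
contact_force: [-0.6, 0.6, -0.8]
width: 0.0855
clock 10.1 tcp [ 0.5813 -0.119   0.1965] jaw yaw 38.7 q1,q6 [-0.32 -0.99] width 0.0855 F [-0.6  0.6 -0.8]
delta cm [16.62  0.35  0.22] dr [ 0.001 -0.002  0.   ] dist 16.6 turn -0.1 Y [ 0.78  0.62 -0.  ] Z [ 0.62 -0.78 -0.  ]
480 [0.43775984 0.33716029 0.07390669] ((0.4389576315879822, 0.33787405490875244), 0.027445726096630096)
```

View pics/a2.png

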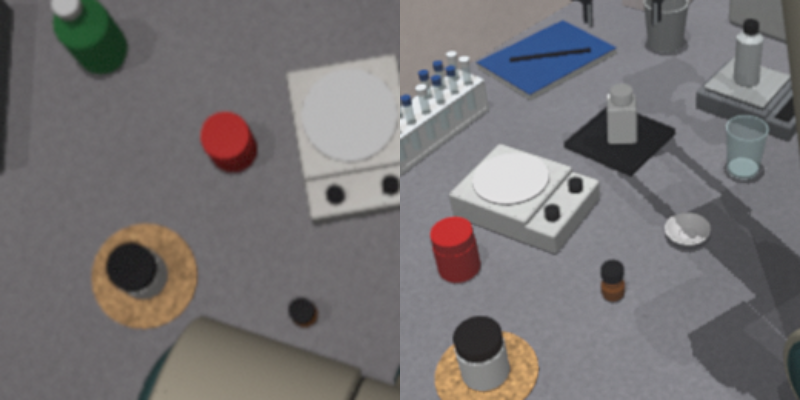

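The jar stands upright in the middle of the mat (measured 0.439, 0.338). The stirrer plate is free. Now I descend on the square bottle.

```bash
python3 -m creep '{"delta_pos":[[3,0.3,0.2],[6,0.3,0.2],[9,0.3,0.2],[11,0.3,0.2],[13,0.3,0.2],[14.5,0.3,0.2],[15.5,0.3,0.2],[16.4,0.3,0.2],[16.4,0.3,0.2],[16.4,0.3,0.2]],"dr":[[0,0,0],[0,0,0],[0,0,0],[0,0,0],[0,0,0],[0,0,0],[0,0,0],[0,0,0],[0,0,0],[0,0,0]]}' 1 ; python3 go.py 0.5852 -0.1184 0.049 38.6
python3 - <<'E'
from m import *
im=ld('top'); W=cloud(im); u,v,h=277,172,48
s=W[v-h:v+h,u-h:u+h].reshape(-1,3); s=s[(s[:,2]>.02)&(s[:,2]<.058)]
r=cv2.minAreaRect(s[:,:2].astype(np.float32)); a=np.array([np.cos(.186),np.sin(.186)])
print(r, np.array(r[0])+a*.0225)
E
```

```text
clock: 11.2
position: [0.586, -0.1198, 0.0332]
ee_rot: [0.638, 0.306, 0.637, -0.306]
contact_force: [-0.5, -0.4, 1.4]
width: 0.0855
clock 11.2 tcp [ 0.586  -0.1198  0.0332] jaw yaw 38.6 q1,q6 [-0.32 -0.99] width 0.0855 F [-0.5 -0.4  1.4]
delta cm [ 0.29  0.02 -0.16] dr [ 0.001  0.001 -0.   ] dist 0.3 turn -0.0 Y [0.78 0.62 0.  ] Z [ 0.62 -0.78  0.  ]
((0.5964999198913574, 0.09536329656839371), (0.17530009150505066, 0.13068944215774536), 10.641881942749023) [0.61861184 0.09952421]
```

Plate centre confirmed at (0.618, 0.099). Close.

```bash
python3 -m creep '{"delta_pos":[[0,0,-0.1],[0,0,-0.1],[0,0,-0.1],[0,0,-0.1],[0,0,-0.1],[0,0,-0.1],[0,0,-0.1],[0,0,-0.1],[0,0,-0.1],[0,0,-0.1]],"dr":[[0,0,0],[0,0,0],[0,0,0],[0,0,0],[0,0,0],[0,0,0],[0,0,0],[0,0,0],[0,0,0],[0,0,0]]}' -1 40; python3 go.py 0.618 0.099 0.15 30
```

```text
clock: 12.2
position: [0.5857, -0.1193, 0.0335]
ee_rot: [0.638, 0.307, 0.637, -0.307]
contact_force: [-0.8, 0.4, 5.7]
width: 0.0456
clock 12.2 tcp [ 0.5857 -0.1193  0.0335] jaw yaw 38.6 q1,q6 [-0.32 -0.99] width 0.0456 F [-0.8  0.4  5.7]
delta cm [ -9.78  16.16 -15.03] dr [ 0.15   0.001 -0.001] dist 24.1 turn -8.6 Y [0.78 0.62 0.  ] Z [ 0.62 -0.78  0.  ]
```

```bash
python3 -m creep '{"delta_pos":[[-1,0,0],[-3,0,0],[-6,0,0],[-9,0,0],[-11,1,-1],[-11,4,-3.6],[-11,7,-6.5],[-11,10,-9.3],[-11,13,-12],[-11,16.1,-14.9]],"dr":[[0,0,0],[0,0,0],[0,0,0],[0,0,0],[0,0,0],[0,0,0],[0,0,0],[0,0,0],[0,0,0],[0,0,0]]}';python3 -m creep '{"delta_pos":[[0,0,0],[0,0,0],[0,0,0],[2,0,0],[2,0,0],[2,0,0]],"dr":[[0,0,0],[0,0,0],[0,0,0],[0,0,0],[0,0,0],[0,0,0]]}'; python3 go.py 0.618 0.099 0.0992
```

```text
clock: 13.2
position: [0.6172, 0.099, 0.1423]
ee_rot: [0.637, 0.306, 0.638, -0.307]
contact_force: [1.3, 0.3, -3.4]
width: 0.0455
clock: 13.8
position: [0.6173, 0.0965, 0.1225]
ee_rot: [0.636, 0.307, 0.637, -0.307]
contact_force: [0.8, -0.9, -2.0]
width: 0.0458
clock 13.8 tcp [0.6173 0.0965 0.1225] jaw yaw 38.5 q1,q6 [ 0.04 -0.63] width 0.0458 F [ 0.8 -0.9 -2. ]
delta cm [ 4.2   0.21 -0.15] dr [-0.    -0.001  0.002] dist 4.2 turn 0.0 Y [ 0.78  0.62 -0.  ] Z [ 0.62 -0.78 -0.  ]
```

```bash
python3 -m creep '{"delta_pos":[[1,0.2,-0.1],[2,0.2,-0.1],[3,0.2,-0.1],[3.5,0.2,-0.1],[3.8,0.2,-0.1],[4,0.2,-0.1],[4.1,0.2,-0.1],[4.2,0.2,-0.1],[4.3,0.2,-0.1],[4.3,0.2,-0.1]],"dr":[[0,0,0],[0,0,0],[0,0,0],[0,0,0],[0,0,0],[0,0,0],[0,0,0],[0,0,0],[0,0,0],[0,0,0]]}'; python3 go.py 0.618 0.099 0.0982
```

```text
clock: 14.8
position: [0.6188, 0.0998, 0.0799]
ee_rot: [0.637, 0.307, 0.637, -0.307]
contact_force: [-0.8, 0.2, -2.0]
width: 0.0459
clock 14.8 tcp [0.6188 0.0998 0.0799] jaw yaw 38.6 q1,q6 [ 0.05 -0.62] width 0.0459 F [-0.8  0.2 -2. ]
delta cm [ 0.03 -0.12  0.01] dr [-0.  0. -0.] dist 0.1 turn 0.0 Y [0.78 0.62 0.  ] Z [ 0.62 -0.78  0.  ]
```

```bash
python3 -m creep '{"delta_pos":[[0.1,0,0],[0.15,0,0],[0.2,0,0],[0.2,0,0]],"dr":[[0,0,0],[0,0,0],[0,0,0],[0,0,0]]}'
```

```text
clock: 15.2
position: [0.6189, 0.0998, 0.0795]
ee_rot: [0.638, 0.307, 0.637, -0.306]
contact_force: [-2.4, -0.0, 6.2]
width: 0.0456
```

Standing on the plate (+6 N). Release and rise.

```bash
python3 -m creep '{"delta_pos":[[0,0,0],[0,0,0],[0,0,0],[0,0,0],[0,0,0],[0,0,0],[0,0,0]],"dr":[[0,0,0],[0,0,0],[0,0,0],[0,0,0],[0,0,0],[0,0,0],[0,0,0]]}' 1; python3 -m creep '{"delta_pos":[[-1,0,0],[-3,0,0],[-6,0,0],[-9,0,0],[-12,0,0],[-15,0,0],[-15,0,0],[-15,0,0]],"dr":[[0,0,0],[0,0,0],[0,0,0],[0,0,0],[0,0,0],[0,0,0],[0,0,0],[0,0,0]]}'; python3 go.py 0.4805 -0.326 0.25 -40
```

```text
clock: 15.9
position: [0.6188, 0.0998, 0.0777]
ee_rot: [0.637, 0.307, 0.637, -0.307]
contact_force: [-0.1, 0.3, 0.5]
width: 0.0855
clock: 16.7
position: [0.6191, 0.0998, 0.2291]
ee_rot: [0.638, 0.307, 0.636, -0.306]
contact_force: [-0.5, -0.3, -1.1]
width: 0.0855
clock 16.7 tcp [0.6191 0.0998 0.2291] jaw yaw 38.6 q1,q6 [ 0.05 -0.63] width 0.0855 F [-0.5 -0.3 -1.1]
delta cm [ -0.25 -37.4   24.62] dr [ 1.372 -0.    -0.003] dist 44.8 turn -78.6 Y [0.78 0.62 0.  ] Z [ 0.62 -0.78  0.  ]
```

```bash
python3 -m creep '{"delta_pos":[[0,-37.4,24.6],[0,-37.4,24.6],[0,-37.4,24.6],[0,-37.4,24.6],[0,-37.4,24.6],[0,-37.4,24.6],[0,-37.4,24.6],[0,-37.4,24.6],[0,-37.4,24.6],[0,-37.4,24.6]],"dr":[[1.372,0,0],[1.372,0,0],[1.372,0,0],[1.372,0,0],[1.372,0,0],[1.372,0,0],[1.372,0,0],[1.372,0,0],[1.372,0,0],[1.372,0,0]]}'; python3 -m creep '{"delta_pos":[[0,0,0],[0,0,0],[0,0,0]],"dr":[[0,0,0],[0,0,0],[0,0,0]]}'; python3 go.py 0.4805 -0.326 0.108 -40; python3 - <<'E'
from h import *
a,b=cam('top'),cam('side')
cv2.imwrite('pics/a3.png',np.hstack([cv2.resize(a['pixels'][110:310,230:430],(400,400)),cv2.resize(b['pixels'][80:340,180:440],(400,400))]))
W=cloud(a); s=W[130:215,240:320].reshape(-1,3); s=s[(s[:,2]>.128)&(s[:,2]<.16)]
print('sq cap',len(s),np.median(s,0),cv2.minEnclosingCircle(s[:,:2].astype(np.float32)))
w=W[140:230,320:410];p=a['pixels'][140:230,320:410]
s=w[(p.max(-1)<50)&(abs(w[...,2])<.03)];print('tray',cv2.minAreaRect(s[:,:2].astype(np.float32)))
W=cloud(b); s=W[130:210,370:410].reshape(-1,3); s=s[(s[:,2]>.06)&(s[:,2]<.16)]
print('side: metal pts',len(s),s.min(0),s.max(0),np.median(s,0))
E
```

```text
clock: 17.7
position: [0.4774, -0.3312, 0.226]
ee_rot: [-0.296, -0.641, -0.296, 0.643]
contact_force: [1.1, 0.1, 0.5]
width: 0.0854
clock: 18.0
position: [0.4804, -0.3243, 0.2274]
ee_rot: [-0.299, -0.64, -0.3, 0.641]
contact_force: [0.4, -0.6, 0.0]
width: 0.0854
clock 18.0 tcp [ 0.4804 -0.3243  0.2274] jaw yaw -39.9 q1,q6 [-0.71 -0.02] width 0.0854 F [ 0.4 -0.6  0. ]
delta cm [13.81  0.13  0.13] dr [ 0.003 -0.     0.001] dist 13.8 turn -0.1 Y [ 0.77 -0.64 -0.  ] Z [-0.64 -0.77 -0.  ]
sq cap 233 [0.61651615 0.09955744 0.13952136] ((0.6181959509849548, 0.0997835025191307), 0.01853114552795887)
tray ((0.5834817886352539, -0.11042556166648865), (0.1283825933933258, 0.12772153317928314), 2.3727219104766846)
side: metal pts 777 [ 0.37249042 -0.54565652  0.06029679] [ 0.61318861 -0.15865359  0.15403708] [ 0.47446197 -0.31304568  0.09175699]
```

View pics/a3.png

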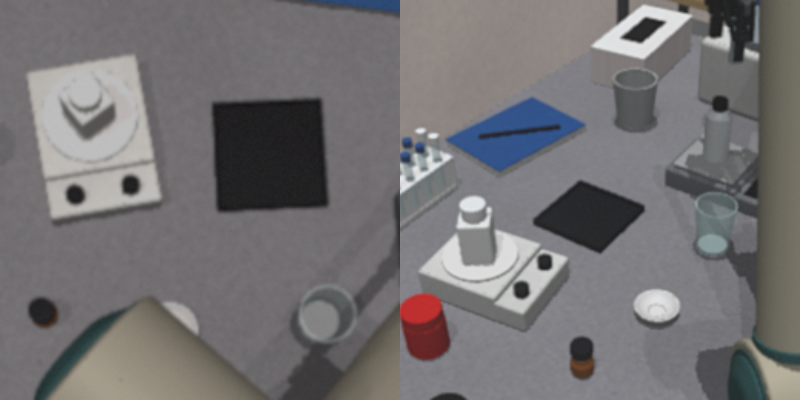

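The square bottle stands upright at the plate's middle (cap 0.618, 0.100), and the tray is empty. Now the aluminium bottle.

```bash
python3 -m creep '{"delta_pos":[[2,0.1,0.1],[4,0.1,0.1],[6,0.1,0.1],[8,0.1,0.1],[10,0.1,0.1],[11.5,0.1,0.1],[12.7,0.1,0.1],[13.8,0.1,0.1],[13.8,0.1,0.1],[13.8,0.1,0.1]],"dr":[[0,0,0],[0,0,0],[0,0,0],[0,0,0],[0,0,0],[0,0,0],[0,0,0],[0,0,0],[0,0,0],[0,0,0]]}' 1 ; python3 go.py 0.4805 -0.326 0.108 -40; python3 -m creep '{"delta_pos":[[0,0,0],[0,0,0],[0,0,0],[0,0,0],[0,0,0],[0,0,0],[0,0,0],[0,0,0],[0,0,0],[0,0,0]],"dr":[[0,0,0],[0,0,0],[0,0,0],[0,0,0],[0,0,0],[0,0,0],[0,0,0],[0,0,0],[0,0,0],[0,0,0]]}' -1 40; python3 go.py 0.584 -0.1105 0.15 -20
```

```text
clock: 19.1
position: [0.4806, -0.3273, 0.09]
ee_rot: [0.299, 0.641, 0.299, -0.641]
contact_force: [0.4, -0.8, 0.6]
width: 0.0855
clock 19.1 tcp [ 0.4806 -0.3273  0.09  ] jaw yaw -40.0 q1,q6 [-0.72 -0.02] width 0.0855 F [ 0.4 -0.8  0.6]
delta cm [ 0.07 -0.09 -0.09] dr [ 0.001  0.    -0.001] dist 0.1 turn -0.0 Y [ 0.77 -0.64  0.  ] Z [-0.64 -0.77  0.  ]
clock: 20.1
position: [0.4807, -0.3277, 0.0906]
ee_rot: [0.299, 0.641, 0.298, -0.641]
contact_force: [0.4, -0.8, 5.7]
width: 0.043
clock 20.1 tcp [ 0.4807 -0.3277  0.0906] jaw yaw -40.0 q1,q6 [-0.72 -0.02] width 0.043 F [ 0.4 -0.8  5.7]
delta cm [ -4.09  -6.04 -23.28] dr [-0.349  0.    -0.002] dist 24.4 turn 20.0 Y [ 0.77 -0.64  0.  ] Z [-0.64 -0.77  0.  ]
```

```bash
python3 -m creep '{"delta_pos":[[-1,0,0],[-3,0,0],[-6,0,0],[-8,0,0],[-8,-1,-3],[-8,-2,-7],[-8,-3,-11],[-8,-4,-15],[-8,-5,-19],[-8,-6,-23.2]],"dr":[[0,0,0],[0,0,0],[0,0,0],[0,0,0],[0,0,0],[0,0,0],[0,0,0],[0,0,0],[0,0,0],[0,0,0]]}';python3 -m creep '{"delta_pos":[[0,0,0],[0,0,0],[2,0,0],[4,0,0],[6,0,0],[6,0,0],[6,0,0]],"dr":[[0,0,0],[0,0,0],[0,0,0],[0,0,0],[0,0,0],[0,0,0],[0,0,0]]}'; python3 go.py 0.584 -0.1105 0.0703
```

```text
clock: 21.1
position: [0.583, -0.1093, 0.1694]
ee_rot: [-0.298, -0.64, -0.299, 0.641]
contact_force: [0.9, -0.8, -2.4]
width: 0.0433
clock: 21.8
position: [0.5828, -0.112, 0.1098]
ee_rot: [-0.298, -0.641, -0.299, 0.641]
contact_force: [0.6, 0.1, -2.6]
width: 0.0434
clock 21.8 tcp [ 0.5828 -0.112   0.1098] jaw yaw -40.1 q1,q6 [-0.31  0.39] width 0.0434 F [ 0.6  0.1 -2.6]
delta cm [ 5.82  0.   -0.19] dr [0.    0.001 0.001] dist 5.8 turn 0.0 Y [ 0.77 -0.64 -0.  ] Z [-0.64 -0.77  0.  ]
```

```bash
python3 -m creep '{"delta_pos":[[1.5,0,-0.1],[3,0,-0.1],[4,0,-0.1],[4.8,0,-0.1],[5.2,0,-0.1],[5.4,0,-0.1],[5.6,0,-0.1],[5.75,0,-0.1],[5.85,0,-0.1],[5.85,0,-0.1]],"dr":[[0,0,0],[0,0,0],[0,0,0],[0,0,0],[0,0,0],[0,0,0],[0,0,0],[0,0,0],[0,0,0],[0,0,0]]}'; python3 go.py 0.584 -0.1105 0.0703
```

```text
clock: 22.8
position: [0.5843, -0.1102, 0.0516]
ee_rot: [0.299, 0.641, 0.299, -0.641]
contact_force: [0.9, 0.4, -0.8]
width: 0.0434
clock 22.8 tcp [ 0.5843 -0.1102  0.0516] jaw yaw -40.0 q1,q6 [-0.3   0.39] width 0.0434 F [ 0.9  0.4 -0.8]
delta cm [ 0.   -0.    0.04] dr [ 0.    -0.    -0.001] dist 0.0 turn 0.0 Y [ 0.77 -0.64  0.  ] Z [-0.64 -0.77 -0.  ]
```

```bash
python3 -m creep '{"delta_pos":[[0.1,0,0],[0.15,0,0],[0.15,0,0]],"dr":[[0,0,0],[0,0,0],[0,0,0]]}'
```

```text
clock: 23.1
position: [0.5843, -0.1102, 0.0515]
ee_rot: [0.299, 0.641, 0.299, -0.64]
contact_force: [-2.2, 0.8, 6.6]
width: 0.0428
```

```bash
python3 -m creep '{"delta_pos":[[0,0,0],[0,0,0],[0,0,0],[0,0,0],[0,0,0],[0,0,0],[0,0,0]],"dr":[[0,0,0],[0,0,0],[0,0,0],[0,0,0],[0,0,0],[0,0,0],[0,0,0]]}' 1; python3 -m creep '{"delta_pos":[[-1,0,0],[-3,0,0],[-6,0,0],[-10,0,0],[-14,0,0],[-17,0,0],[-17,0,0],[-17,0,0]],"dr":[[0,0,0],[0,0,0],[0,0,0],[0,0,0],[0,0,0],[0,0,0],[0,0,0],[0,0,0]]}'; python3 go.py 0.438 0.338 0.2 35
```

```text
clock: 23.8
position: [0.584, -0.1102, 0.0497]
ee_rot: [-0.299, -0.641, -0.299, 0.641]
contact_force: [-0.1, -0.0, 0.3]
width: 0.0852
clock: 24.6
position: [0.5842, -0.1102, 0.2211]
ee_rot: [0.299, 0.641, 0.298, -0.64]
contact_force: [0.2, -0.3, -0.2]
width: 0.0852
clock 24.6 tcp [ 0.5842 -0.1102  0.2211] jaw yaw -40.0 q1,q6 [-0.3   0.39] width 0.0852 F [ 0.2 -0.3 -0.2]
delta cm [  3.91 -40.01 -24.94] dr [-1.309e+00  1.000e-03 -2.000e-03] dist 47.3 turn 75.0 Y [ 0.77 -0.64  0.  ] Z [-0.64 -0.77 -0.  ]
```

```bash
python3 -m creep '{"delta_pos":[[0,-40,-25],[0,-40,-25],[0,-40,-25],[0,-40,-25],[0,-40,-25],[0,-40,-25],[0,-40,-25],[0,-40,-25],[0,-40,-25],[0,-40,-25]],"dr":[[-1.309,0,0],[-1.309,0,0],[-1.309,0,0],[-1.309,0,0],[-1.309,0,0],[-1.309,0,0],[-1.309,0,0],[-1.309,0,0],[-1.309,0,0],[-1.309,0,0]]}'; python3 -m creep '{"delta_pos":[[0,0,0],[0,0,0],[0,0,0]],"dr":[[0,0,0],[0,0,0],[0,0,0]]}'; python3 go.py 0.438 0.338 0.036 35; python3 - <<'E'
from h import *
a,b=cam('top'),cam('side')
cv2.imwrite('pics/a4.png',np.hstack([cv2.resize(a['pixels'][110:310,320:520],(400,400)),cv2.resize(b['pixels'][80:340,180:440],(400,400))]))
W=cloud(a); s=W[140:230,320:410].reshape(-1,3); s=s[(s[:,2]>.1)&(s[:,2]<.13)]
print('met cap',len(s),np.median(s,0),cv2.minEnclosingCircle(s[:,:2].astype(np.float32)))
u,v,h=460,235,48
s=W[v-h:v+h,u-h:u+h].reshape(-1,3); s=s[(s[:,2]>.02)&(s[:,2]<.052)]
r=cv2.minAreaRect(s[:,:2].astype(np.float32)); t=np.radians(4.1);print(r,np.array(r[0])+.0225*np.array([np.cos(t),np.sin(t)]))
E
```

```text
clock: 25.6
position: [0.4354, 0.3416, 0.218]
ee_rot: [0.627, 0.324, 0.629, -0.325]
contact_force: [1.7, -0.8, 0.3]
width: 0.0855
clock: 25.9
position: [0.4382, 0.3371, 0.2189]
ee_rot: [0.627, 0.326, 0.627, -0.328]
contact_force: [0.4, -0.1, 0.7]
width: 0.0856
clock 25.9 tcp [0.4382 0.3371 0.2189] jaw yaw 34.9 q1,q6 [ 0.53 -0.08] width 0.0856 F [ 0.4 -0.1  0.7]
delta cm [20.16  0.08 -0.1 ] dr [-0.001  0.001  0.002] dist 20.2 turn 0.1 Y [ 0.82  0.57 -0.  ] Z [ 0.57 -0.82  0.  ]
met cap 122 [ 0.58321403 -0.10900902  0.11383414] ((0.5848981738090515, -0.11025223135948181), 0.014095636084675789)
((0.4551800489425659, -0.32717546820640564), (0.1741219311952591, 0.1314065307378769), 3.916332483291626) [ 0.47762247 -0.32556678]
```

View pics/a4.png

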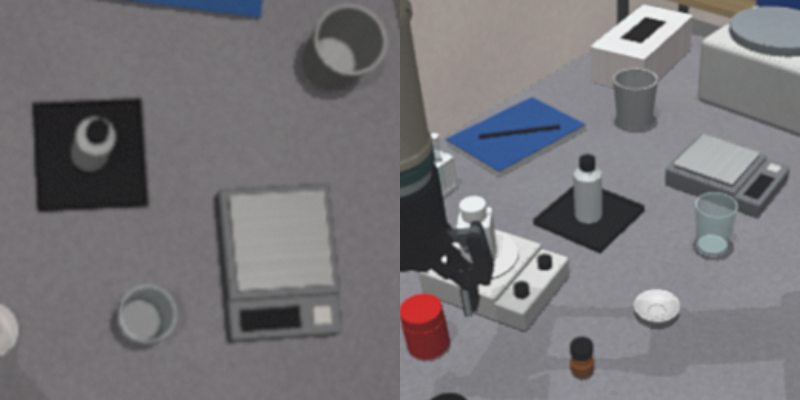

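The aluminium bottle stands upright in the tray's middle (0.585, -0.110), and the pan is empty with its centre at about (0.477, -0.326). Now I fetch the jar. It was released with the TCP at z=0.017.

```bash
python3 -m creep '{"delta_pos":[[4,0.1,-0.1],[8,0.1,-0.1],[11,0.1,-0.1],[13,0.1,-0.1],[15,0.1,-0.1],[17,0.1,-0.1],[18.5,0.1,-0.1],[20,0.1,-0.1],[20,0.1,-0.1],[20,0.1,-0.1]],"dr":[[0,0,0],[0,0,0],[0,0,0],[0,0,0],[0,0,0],[0,0,0],[0,0,0],[0,0,0],[0,0,0],[0,0,0]]}' 1 ; python3 go.py 0.438 0.338 0.036 35; python3 -m creep '{"delta_pos":[[0,0,0],[0,0,0],[0,0,0],[0,0,0],[0,0,0],[0,0,0],[0,0,0],[0,0,0],[0,0,0],[0,0,0]],"dr":[[0,0,0],[0,0,0],[0,0,0],[0,0,0],[0,0,0],[0,0,0],[0,0,0],[0,0,0],[0,0,0],[0,0,0]]}' -1 40; python3 go.py 0.477 -0.326 0.23 -35
```

```text
clock: 27.0
position: [0.439, 0.3391, 0.0199]
ee_rot: [0.627, 0.327, 0.627, -0.327]
contact_force: [0.7, -0.1, 0.5]
width: 0.0851
clock 27.0 tcp [0.439  0.3391 0.0199] jaw yaw 34.9 q1,q6 [ 0.53 -0.08] width 0.0851 F [ 0.7 -0.1  0.5]
delta cm [ 0.26 -0.14  0.03] dr [-0.001  0.     0.   ] dist 0.3 turn 0.1 Y [ 0.82  0.57 -0.  ] Z [ 0.57 -0.82  0.  ]
clock: 28.0
position: [0.439, 0.3399, 0.0209]
ee_rot: [0.628, 0.327, 0.627, -0.326]
contact_force: [-0.7, -0.9, 5.8]
width: 0.0573
clock 28.0 tcp [0.439  0.3399 0.0209] jaw yaw 35.0 q1,q6 [ 0.53 -0.08] width 0.0573 F [-0.7 -0.9  5.8]
delta cm [-19.05 -35.08  56.72] dr [ 1.222 -0.    -0.002] dist 69.4 turn -70.0 Y [0.82 0.57 0.  ] Z [ 0.57 -0.82  0.  ]
```

```bash
python3 -m creep '{"delta_pos":[[-1,0,0],[-3,0,0],[-6,0,0],[-10,0,0],[-14,0,0],[-17,0,0],[-18,-1,1.6],[-18,-3,5],[-18,-5.4,8.7],[-18,-8,13]],"dr":[[0,0,0],[0,0,0],[0,0,0],[0,0,0],[0,0,0],[0,0,0],[0,0,0],[0.08,0,0],[0.18,0,0],[0.3,0,0]]}'; python3 go.py 0.477 -0.326 0.218 -35
```

```text
clock: 29.0
position: [0.4468, 0.187, 0.2]
ee_rot: [0.571, 0.417, 0.571, -0.417]
contact_force: [0.9, -0.6, -2.8]
width: 0.057
clock 29.0 tcp [0.4468 0.187  0.2   ] jaw yaw 17.7 q1,q6 [ 0.25 -0.06] width 0.057 F [ 0.9 -0.6 -2.8]
delta cm [  0.05 -12.71  49.79] dr [ 0.92 -0.   -0.  ] dist 51.4 turn -52.7 Y [0.95 0.3  0.  ] Z [ 0.3  -0.95 -0.  ]
```

```bash
python3 -m creep '{"delta_pos":[[0,-1.2,4.5],[0,-2.4,9],[0,-3.6,14],[0,-4.8,19],[0,-6,23.5],[0,-7.2,28],[0,-8.5,33],[0,-9.8,38],[0,-11,43],[0,-12,47]],"dr":[[0.1,0,0],[0.2,0,0],[0.3,0,0],[0.4,0,0],[0.5,0,0],[0.6,0,0],[0.7,0,0],[0.8,0,0],[0.88,0,0],[0.9,0,0]]}'; python3 -m creep '{"delta_pos":[[0,0,0],[0,0,0],[0,0,0]],"dr":[[0,0,0],[0,0,0],[0,0,0]]}'; python3 go.py 0.477 -0.326 0.0786
```

```text
clock: 30.0
position: [0.4767, -0.2985, 0.2]
ee_rot: [0.333, 0.624, 0.333, -0.624]
contact_force: [0.8, 1.2, -2.2]
width: 0.057
clock: 30.3
position: [0.4766, -0.2952, 0.1995]
ee_rot: [-0.333, -0.623, -0.334, 0.624]
contact_force: [0.3, 0.9, -2.8]
width: 0.0574
clock 30.3 tcp [ 0.4766 -0.2952  0.1995] jaw yaw -33.7 q1,q6 [-0.68 -0.09] width 0.0574 F [ 0.3  0.9 -2.8]
delta cm [13.96  1.77  2.55] dr [-0.    -0.001  0.002] dist 14.3 turn 0.0 Y [ 0.83 -0.56 -0.  ] Z [-0.56 -0.83 -0.  ]
```

```bash
python3 -m creep '{"delta_pos":[[0,1,1.3],[0,1.8,2.6],[3,1.8,2.6],[6,1.8,2.6],[8.5,1.8,2.6],[10.5,1.8,2.6],[11.5,1.8,2.6],[12,1.8,2.6],[12,1.8,2.6],[12,1.8,2.6]],"dr":[[0,0,0],[0,0,0],[0,0,0],[0,0,0],[0,0,0],[0,0,0],[0,0,0],[0,0,0],[0,0,0],[0,0,0]]}'; python3 go.py 0.477 -0.326 0.0786
```

```text
clock: 31.3
position: [0.4783, -0.3288, 0.0808]
ee_rot: [0.334, 0.624, 0.333, -0.623]
contact_force: [0.1, 0.4, -1.7]
width: 0.0569
clock 31.3 tcp [ 0.4783 -0.3288  0.0808] jaw yaw -33.7 q1,q6 [-0.72 -0.13] width 0.0569 F [ 0.1  0.4 -1.7]
delta cm [ 2.09 -0.27 -0.16] dr [-0.     0.    -0.002] dist 2.1 turn 0.0 Y [ 0.83 -0.56  0.  ] Z [-0.56 -0.83  0.  ]
```

```bash
python3 -m creep '{"delta_pos":[[0.5,-0.2,-0.2],[1,-0.2,-0.2],[1.4,-0.2,-0.2],[1.6,-0.2,-0.2],[1.8,-0.2,-0.2],[1.9,-0.2,-0.2],[2.0,-0.2,-0.2],[2.1,-0.2,-0.2],[2.1,-0.2,-0.2]],"dr":[[0,0,0],[0,0,0],[0,0,0],[0,0,0],[0,0,0],[0,0,0],[0,0,0],[0,0,0],[0,0,0]]}'; python3 go.py 0.477 -0.326 0.0786
```

```text
clock: 32.2
position: [0.4771, -0.3254, 0.0599]
ee_rot: [0.334, 0.624, 0.333, -0.624]
contact_force: [-1.5, 1.6, 4.6]
width: 0.0573
clock 32.2 tcp [ 0.4771 -0.3254  0.0599] jaw yaw -33.7 q1,q6 [-0.72 -0.13] width 0.0573 F [-1.5  1.6  4.6]
delta cm [0.   0.02 0.06] dr [-0.     0.    -0.001] dist 0.1 turn 0.0 Y [ 0.83 -0.56  0.  ] Z [-0.56 -0.83  0.  ]
```

```bash
python3 -m creep '{"delta_pos":[[0,0,0],[0,0,0],[0,0,0],[0,0,0],[0,0,0],[0,0,0],[0,0,0]],"dr":[[0,0,0],[0,0,0],[0,0,0],[0,0,0],[0,0,0],[0,0,0],[0,0,0]]}' 1; python3 -m creep '{"delta_pos":[[-1,0,0],[-3,0,0],[-6,0,0],[-10,0,0],[-14,0,0],[-17,0,4],[-17,0,9],[-17,0,14],[-17,0,19],[-17,0,24]],"dr":[[0,0,0],[0,0,0],[0,0,0],[0,0,0],[0,0,0],[0,0,0],[0,0,0],[0,0,0],[0,0,0],[0,0,0]]}';python3 -m creep '{"delta_pos":[[0,-5,4],[0,-10,4],[0,-10,4],[0,-10,4],[0,-10,4]],"dr":[[0,0,0],[0,0,0],[0,0,0],[0,0,0],[0,0,0]]}'; python3 - <<'E'
from h import *
a,b=cam('top'),cam('side')
cv2.imwrite('pics/a5.png',np.hstack([cv2.resize(a['pixels'][110:310,310:510],(400,400)),cv2.resize(b['pixels'][80:340,180:440],(400,400))]))
W=cloud(a)
for n,(v0,v1,u0,u1,zl,zh) in dict(jar=(190,280,420,500,.10,.125),met=(140,230,320,410,.1,.13),sq=(130,215,240,320,.128,.16),beaker=(245,289,371,415,.06,.09),vial=(251,281,236,266,.04,.06)).items():
    s=W[v0:v1,u0:u1].reshape(-1,3); s=s[(s[:,2]>zl)&(s[:,2]<zh)]
    if len(s): print(n,len(s),np.round(np.median(s,0),4),cv2.minEnclosingCircle(s[:,:2].astype(np.float32)))
s=manip.get_state(); print(s['clock'],s['contact_force'],s['position'],s['qd'])
E
```

```text
clock: 32.9
position: [0.4771, -0.3253, 0.0587]
ee_rot: [-0.333, -0.624, -0.333, 0.624]
contact_force: [-0.6, -0.4, 0.3]
width: 0.0853
clock: 33.9
position: [0.3426, -0.5262, 0.23]
ee_rot: [0.334, 0.624, 0.333, -0.624]
contact_force: [0.4, 0.3, -0.2]
width: 0.0854
clock: 34.4
position: [0.2393, -0.5032, 0.2298]
ee_rot: [0.334, 0.624, 0.332, -0.623]
contact_force: [-0.3, -0.3, -0.6]
width: 0.0854
jar 540 [ 0.4756 -0.3233  0.1131] ((0.4770542085170746, -0.3247887194156647), 0.0292513407766819)
met 124 [ 0.5829 -0.1099  0.1138] ((0.5845370888710022, -0.10912153124809265), 0.013770509511232376)
sq 232 [0.6163 0.0993 0.14  ] ((0.618040919303894, 0.10020788013935089), 0.019082020968198776)
beaker 208 [ 0.3946 -0.1769  0.0788] ((0.3895176947116852, -0.16706806421279907), 0.03237240016460419)
vial 146 [0.3948 0.1504 0.0497] ((0.394811749458313, 0.1508415937423706), 0.015315727330744267)
34.5 [-0.07742233 -0.10419903 -0.26780725] [ 0.23987768 -0.50319666  0.2292913 ] [ 0.00532431  0.00656736  0.00243108 -0.0032945   0.0024826  -0.00108461]
```

View pics/a5.png

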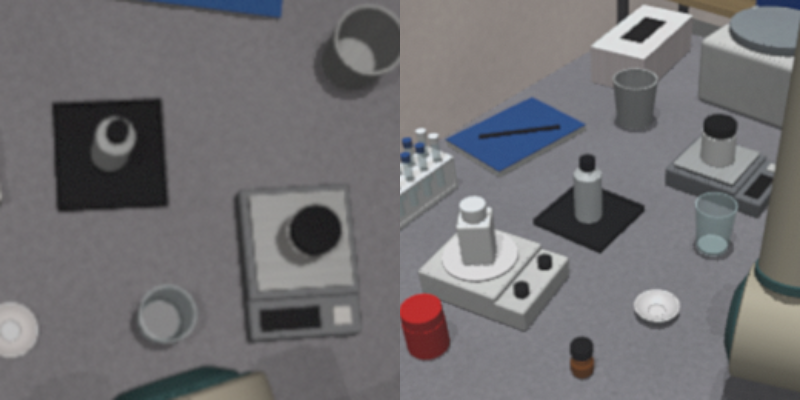

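All three stand upright in the middle of their places, and the beaker, vial and dish are where they were. The arm is clear.

```bash
python3 -c "
from rig import manip;print(manip.sign_off())"
```

```text
the job is handed in; nothing more can be done
None
```

I parked the jar on the cork mat, then moved the square bottle from the tray to the stirrer plate. After that the aluminium bottle went from the balance to the tray and the jar from the mat to the balance pan. Each was lowered until the wrist force showed contact, then released. I handed the job in at about 34.5 s of the 130 s allowed; no verdict was reported.

| Container | Place | Measured axis (x, y in m) | Place centre (x, y in m) | Offset | Top above bench |
|---|---|---|---|---|---|
| White jar | balance pan | 0.477, -0.325 | 0.477, -0.326 | about 1 mm | 0.113 m |
| Square bottle | stirrer plate | 0.618, 0.100 | 0.618, 0.099 | about 1 mm | 0.140 m |
| Aluminium bottle | spill tray | 0.585, -0.109 | 0.584, -0.1105 | about 1–2 mm | 0.114 m |

- **Accuracy:** the camera calibration is good to about 2 mm, so offsets this small are within its error. The heights match each container standing on its surface, and all three look upright in the last pictures.
- **Other objects:** the beaker and vial measured within 1 mm of where they started. I checked the dish only by eye, as my early measurement of it was unreliable, and it looked unmoved. The arm never went near the two red look-alikes.
- **Arm:** clear and touching nothing at hand-in. No check failed or disagreed with another.

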